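Take the spent filter cassette out of the suction pump

ROBOT

A 6-joint arm with a two-finger parallel gripper is mounted at the origin on a cart in front of the work surface, level with it; the furniture and walls round the work are solid. World frame = base frame: x ahead of the robot, y to its left, z up, the work surface at z = 0. Lengths are in mm, angles in rad, forces in N, time in s.
With the tool pointing down it reaches from about 275 to 1000 mm from the base axis. Payload 8.4 kg.
Tool frame: the origin (TCP) lies at the very end of the fingers, on their centre line; the grasp point (between the pads) lies 19 mm behind it; z points along the fingers, y is the line along which they close (so a half turn about z gives the same grasp; the last joint's range is limited). The gripper opens to 85 mm and grips with 20 to 120 N. Pads are 22 mm wide; open, the fingers measure 114 mm over their backs; the gripper's body (76 mm by 85 mm) begins 54 mm behind the grasp point. The pads swing forward as they close: fully open they stand 13 mm farther back than shut.
Start: joints at [-1.117, 0.353, 1.633, -0, 1.155, -0.002], TCP at [275.112, -561.196, 231.281] pointing down, gripper open.
Joint ranges: [-2.63, 2.63], [-0.92, 2.1], [0.06, 2.66], [-1.3, 4.44], [0, 2.69], [-3.02, 3.02]. Speed limits (rad/s): [2.22, 2.22, 2.79, 3.14, 3.14, 3.14].

INTERFACE

Orientations are given as [roll, pitch, yaw] about the fixed x, y, z axes, in that order (R = Rz(yaw) Ry(pitch) Rx(roll)).
In Python, from rig import sensors, grab_frame, camera_params, order gives the robot as it stands. The module is installed in compiled form; this text tells all that it offers.
- The arm moves only by the tool move_arm, never from a script. Its argument "motion" is a list of rows, each a list of 7 numbers: the turn, a rotation vector about the tool's x, y, z in parts of the range, where 1.0 means pi rad, then the shift along the tool's x, y, z in fractions of the full range, 1 being 0.6 m, then the finger opening in m, from 0 to 0.0854. A call has 1 to 8 rows; each row is the pose to reach, as a shift and turn from the pose commanded when the call began, along the tool's axes at that moment; what a row does not reach only later rows make up. A row lasts 1/8 s, in which the tool goes at most 62.5 mm and 10.7 degrees, less where a joint would pass 70% of its speed; a pose out of reach is approached as far as the arm can. A shift or turn number past 1, either way, is cut back to 1. A call with a gripper value outside its range is refused whole. The fingers move at their own pace and stop on an object; "grip_force" is the grip in N (left out, the last holds). Time passes only in rows, so rows that repeat a pose let the fingers close. It gives the time, the measured TCP pose, the force, the opening and the grip force at its end, in the units of the state.
- sensors.sense(): the state, without advancing time (a new reading comes with each control period).
- grab_frame(name): name is "scene" or "top"; returns (picture, depth): 480x640x3 uint8, red, green, blue; 480x640 float32, mm along the optical axis (not along the pixel's ray), 0 where there is no reading.
- camera_params(name): a dict with "camera_matrix" (3x3 intrinsics, pixels), "world_from_camera" (4x4, takes a point from camera to world coordinates). Camera axes: x right, y down, z forward; pixel columns grow to the right and rows downward; lengths in mm; the calibration is good to about 2 mm. A picture is of the moment at which its call begins. camera_params takes no time and is no camera call.
- order.sign_off(): hands the job in; it is judged then, once.
The state is a dict: "clock": time; "qpos": joint angles; "qvel": joint speeds; "joint_efforts": joint torques, N m; "eef_pos": TCP position; "tcp_rot": TCP orientation; "contact_force": force on the tool from outside, world axes, zero at the start; "wrist_torque": the same for the moment, N m; "opening": opening from 0.0 (shut) to 1.0 (fully open); "grasp_force": force on a finger pad.
Only numpy, scipy, OpenCV 4.12 (cv2) and the standard library are available. Lean on these libraries where they do the work, as an engineer would, in place of code of your own. Each camera call takes 0.05 s, during which the arm holds its last target. There are 200 camera calls.

TASK

The suction pump's filter is spent and has to come out. First lift the canister off the pump's stand and set it upright on the table beside the pump; then press the orange ejector key all the way home without forcing it, so that the edge of the filter rises out of the sloping deck, and draw the filter out along its slot without wrenching it. Put it into the blue tray, not dropping it but letting go only once it touches the bottom, and leave the tray and the other things on the table where they are.

Things in the scene. Friction and masses are not known exactly. Their poses are not given: they have to be found in the camera images.
- pump: White bench suction pump, too heavy to shift. Origin at table height, x towards its back, y to its left, z up; its front (-x) faces the robot. The console takes x from -20 to 115 mm, y from -100 to 100 mm; its deck slopes up to the back at 25 degrees, 99 mm high at x = -20 and 154 mm at x = 98. A hose nipple stands out 26 mm from its right side at x = 20 mm, 60 mm high
- stand (a point): Middle of the canister's seat on the pump's stand, at (-73, 0, 20) mm in the pump's frame: a plate in front of the console, 20 mm high, x from -126 to -20 mm, y from -60 to 60 mm, with a collar 12 mm high round the canister's foot
- slot_mouth (a point): Middle of the filter slot's mouth in the deck, at (35, 0, 125) mm in the pump's frame. The slot is 83 mm long along the pump's y and 10 mm wide. Slot and ejector key run square to the deck: outwards is U = (-0.423, 0, 0.906) in the pump's frame, 25 degrees off vertical towards the front. The deck is flat for 45 mm downhill and 60 mm uphill of it
- filter: Flat cassette, blue frame with white pleats, 8 mm thick (its x), 80 mm wide (its y), 90 mm high (its z), 0.05 to 0.08 kg. Origin in the middle of its bottom edge. It starts in the slot with its z along U, its top edge 1 mm below the deck, out of reach of fingers until the ejector has raised it; a sprung rubber seal holds it with a few newtons of friction
- filter_edge (a point): Middle of the filter's top edge, where it is to be gripped, across its 8 mm. In the slot it has 2 mm of play and the seal holds it uphill; more than 50 N of side load or skewed pull between filter and slot would crack it, so centre the grip on it by feel and pull along U
- filter_mid (a point): Centre of the filter
- eject_key (a joint): Travel of the orange ejector key, m: 0 up, 0.014 home on its rubber-buffered stop. Pressing it (along -U, with 4 to 12 N) lifts the filter by the same distance, so at the stop the filter's edge stands 13 mm proud of the deck. It stays where it is left. Over 40 N would break it: press slowly and feel for the stop
- key_top (a point): Middle of the key's top face, 22 mm (along the pump's y) by 20 mm, 18 mm above the deck when up and 4 mm when home; at y = 72 mm in the pump's frame, left of the slot
- canister: Clear collection canister with a blue lid of 94 mm diameter and a blue arch handle, 178 mm high in all, 0.15 to 0.31 kg. Origin in the middle of its underside (80 mm across), z up, handle along its y. It stands loose in the stand's collar, 20 mm above the table, in front of the deck and in the way of the filter
- canister_handle (a point): Middle of the handle's bar, on the canister's axis 172 mm above its underside. The bar is round, 12 mm thick, level along the canister's y, straight for 52 mm, with 36 mm free beneath it down to the lid; two port stubs 9 mm high stand on the lid 22 mm either side of the bar
- blue_tray: Open blue tray with a white thermometer hooked over its front rim (one piece), 0.6 kg. Origin at its underside, x to the back, y to the left; inside it measures x from -41 to 85 mm and y from -89 to 89 mm, floor 2 mm up, walls 10 mm thick and 55 mm high. The thermometer reaches to 101 mm in front of the origin
- tape_roll: Roll of tape, 45 mm across and 48 mm high, standing; origin under its centre; bystander
- spray_bottle: Trigger spray bottle, 69 x 87 x 232 mm; origin under its centre; bystander
- blue_cap_vial: Vial with blue cap, 32 mm across, 66 mm high; origin under its centre; bystander
- violet_cap_vial: Vial with violet cap, 30 mm across, 66 mm high; origin under its centre; bystander
- green_label_vial: Vial with green label, 24 mm across, 50 mm high; origin under its centre; bystander
- medicine_box: Flat white medicine carton lying, 71 x 105 x 24 mm; origin under its centre; bystander

How it is judged (in metres and radians):
On the way, in this order (a step that is already met when the one before it is completed fails the run):
1. the canister stands upright on the table, let go (height (world z) of canister below 0.006 m and angle between canister's own z axis and vertical below 0.1 rad and contact force between the fingers and canister below 0.2 N and horizontal distance between canister and blue_tray above 0.08 m), for 0.2 s.
2. the ejector key is pressed home (at least 13 of its 14 mm) (value of joint eject_key above 0.013 m), for 0.1 s.
3. the filter is drawn clear of its slot (distance between filter_edge and slot_mouth above 0.092 m and contact force between filter and pump below 0.05 N and contact force between the fingers and filter above 0.5 N), for 0.1 s.
4. the filter touches the tray's bottom while still held (x of filter_mid in the frame of blue_tray between -0.041 and 0.085 m and y of filter_mid in the frame of blue_tray between -0.089 and 0.089 m and contact force between filter and blue_tray above 0.1 N and contact force between the fingers and filter above 0.5 N), for 0.05 s.
At the end, for the whole second after the job is handed in: the filter lies let go and at rest inside the tray (its centre between the tray's walls and under 55 mm above the tray's underside), and the canister stands on the table itself (not in the tray), let go and at rest, upright within 0.1 rad, its axis within 300 mm of the pump's origin (all of step 1 and horizontal distance between canister and pump below 0.3 m and linear speed of each of canister, filter below 0.02 m/s and x of filter_mid in the frame of blue_tray between -0.041 and 0.085 m and y of filter_mid in the frame of blue_tray between -0.089 and 0.089 m and z of filter_mid in the frame of blue_tray below 0.055 m and contact force between the fingers and filter below 0.2 N); the robot touches nothing.
It fails at once if the ejector key is forced (over 40 N) (contact force between anything else and eject_key_c0 above 40 N).
It fails at once if the filter is wrenched against its slot (over 50 N) (contact force between filter and pump above 50 N).
It fails at once if the canister is tipped (over 0.6 rad) (angle between canister's own z axis and vertical above 0.6 rad).
It fails at once if the tray is shifted (over 40 mm) (distance of blue_tray from where it was at the start of the episode above 0.04 m).
It fails at once if a bystander is shifted (over 30 mm) (distance of any of tape_roll, spray_bottle, blue_cap_vial, violet_cap_vial, green_label_vial, medicine_box from where it was at the start of the episode above 0.03 m).
It also fails if it takes over 59 s, if anything falls off the work surface, if the arm or the gripper's body presses on something with over 40 N, if the wrist force passes 120 N, or if a joint passes its speed limit or range.

## Working session

There is one attempt and no reset: what is moved stays moved. The work goes in short steps, Python scripts to look and compute and a tool call to move; the robot and the scene stay as the last step left them, time stands still between calls to the robot, and variables do not carry over. Pictures are saved under pics/ and viewed, at most 10 in all, crops included, and the job is handed in when it is done.

Besides the shell and the picture viewer there is one more tool, called after "Call:" as a command line: name --pt "numbers of a row" for each row, then --argument value for the rest. move_arm: Moves the arm, as the interface text tells. Its arguments: {"type":"object","properties":{"motion":{"type":"array","items":{"type":"array","items":{"type":"number"}}},"grip_force":{"type":"number"}},"required":["motion"]}

```bash
mkdir -p pics
cat > h.py <<'E'
import numpy as np, cv2
from rig import sensors, grab_frame, camera_params, order
from scipy.spatial.transform import Rotation as R
def cloud(n):
    im,d=grab_frame(n); p=camera_params(n); K=np.array(p["camera_matrix"]); T=np.array(p["world_from_camera"])
    v,u=np.mgrid[:480,:640]
    c=np.stack([(u-K[0,2])/K[0,0]*d,(v-K[1,2])/K[1,1]*d,d],-1)
    w=c@T[:3,:3].T+T[:3,3]; w[d==0]=np.nan
    return im,d,w
E
python3 - <<'E'
from h import *
for n in("scene","top"):
    im,d,w=cloud(n); np.savez("%s0.npz"%n,im=im,w=w)
    cv2.imwrite("pics/%s0.png"%n,im[...,::-1])
    print(n,np.array(camera_params(n)["world_from_camera"]).round(2).tolist())
print(sensors.sense())
E
```

```text
scene [[-0.65, -0.37, 0.67, -159.43], [-0.76, 0.29, -0.58, 872.82], [0.02, -0.88, -0.47, 578.03], [0.0, 0.0, 0.0, 1.0]]
top [[0.07, -0.97, 0.23, 303.82], [-1.0, -0.06, 0.02, 310.24], [-0.0, -0.23, -0.97, 1098.28], [0.0, 0.0, 0.0, 1.0]]
{'clock': 0.1, 'qpos': array([-1.11740141e+00,  3.53550250e-01,  1.63405061e+00, -2.58924575e-05,
        1.15519675e+00, -2.39215790e-03]), 'qvel': array([ 0.000549  , -0.00196637, -0.00124931, -0.00066873,  0.00089694,
        0.00209233]), 'joint_efforts': array([-3.75320833e-04, -6.06357336e+01, -3.42818892e+01, -3.43181944e-05,
        3.96150004e-03, -3.75073046e-05]), 'eef_pos': array([ 274.91928275, -560.8214653 ,  230.65855889]), 'tcp_rot': array([-3.14038765e+00,  2.07932257e-05,  4.55797555e-01]), 'contact_force': array([-0.10053907, -0.15782723,  0.4239303 ]), 'wrist_torque': array([-0.01900345,  0.00349229, -0.01483083]), 'grasp_force': 0.0, 'opening': 0.9993761514880259}
```

View pics/scene0.png

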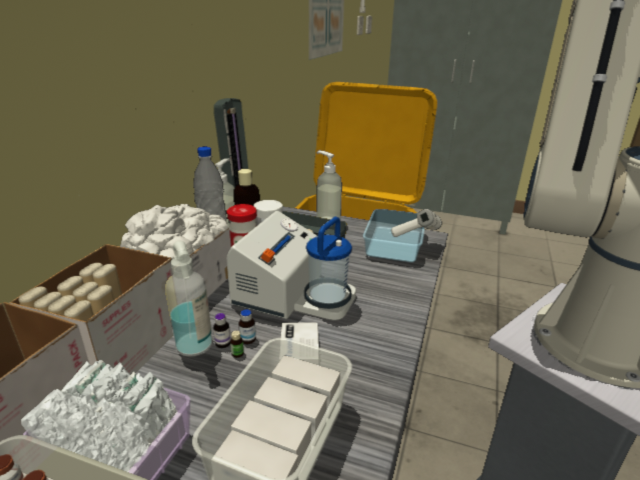

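View pics/top0.png

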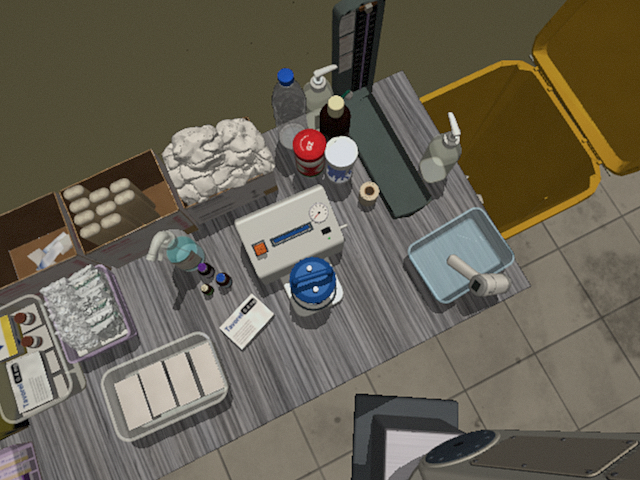

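The scene view shows the pump at (270,265), the canister at (328,265), the tray at (395,235). The top view shows the key at (261,248), the filter slot from (270,242) to (312,227), the lid at (313,280), the tray at (460,255), the tape roll at (368,192), the medicine box at (246,322) and vials near (210,280).

Run:
```python
from h import *
f=np.load("top0.npz"); im,w=f["im"],f["w"]; s=np.load("scene0.npz"); ims,ws=s["im"],s["w"]
def box(im,w,u0,v0,u1,v1): return im[v0:v1,u0:u1].reshape(-1,3).astype(int), w[v0:v1,u0:u1].reshape(-1,3)
# table height checks
for u,v in((370,270),(200,330),(400,240)): print("tab",w[v,u].round(1))
hsv=lambda im: cv2.cvtColor(im,cv2.COLOR_RGB2HSV)
def pts(im,w,r,lo,hi,z0=-10,z1=400):
    u0,v0,u1,v1=r; h=hsv(im)[v0:v1,u0:u1]; m=cv2.inRange(h,np.array(lo),np.array(hi))>0
    p=w[v0:v1,u0:u1][m]; p=p[np.isfinite(p[:,0])]; return p[(p[:,2]>z0)&(p[:,2]<z1)]
for nm,i,ww,r1,r2 in(("top",im,w,(240,230,280,265),(262,215,322,255)),("scene",ims,ws,(250,240,290,270),(262,228,300,258))):
    k=pts(i,ww,r1,(3,150,120),(18,255,255),100); print(nm,"key",len(k),np.median(k,0).round(1),k.min(0).round(),k.max(0).round())
    b=pts(i,ww,r2,(95,100,40),(125,255,255),80); c=b.mean(0); 
    q=b[:,:2]; hull=cv2.minAreaRect(q.astype(np.float32)); print("slot",len(b),c.round(1),hull)
# deck plane top
P=w[185:280,238:345].reshape(-1,3); C=hsv(im)[185:280,238:345].reshape(-1,3)
P=P[(C[:,1]<50)&(C[:,2]>120)]; P=P[np.isfinite(P[:,0])&(P[:,2]>95)&(P[:,2]<160)]
rng=np.random.default_rng(0); best=0
for _ in range(500):
    a,b,c=P[rng.choice(len(P),3,0)]; n=np.cross(b-a,c-a); n/=np.linalg.norm(n)+1e-9; n*=np.sign(n[2])
    if not .8<n[2]<.97: continue
    g=abs((P-a)@n)<1.5
    if g.sum()>best: best=g.sum();G=g
Q=P[G]; c=Q.mean(0); n=np.linalg.svd(Q-c)[2][2]; n*=np.sign(n[2])
print("deck",best,len(P),c.round(1),n.round(3),"tilt",np.degrees(np.arccos(n[2])),"yaw",np.degrees(np.arctan2(-n[1],-n[0])))
# lid
for nm,i,ww,r in(("top",im,w,(285,250,345,312)),("scene",ims,ws,(300,215,360,265))):
    b=pts(i,ww,r,(98,130,40),(125,255,255),130,260); print(nm,"lid",len(b),np.percentile(b[:,2],[5,25,50,75,99]).round())
    for z0,z1 in((130,165),(182,215)):
        q=b[(b[:,2]>z0)&(b[:,2]<z1)]
        if len(q)>5: print(z0,len(q),cv2.minAreaRect(q[:,:2].astype(np.float32)),cv2.minEnclosingCircle(q[:,:2].astype(np.float32)),q.mean(0).round(1),"angle long",)
# tray
t=w[200:312,400:520].reshape(-1,3); C=hsv(im)[200:312,400:520].reshape(-1,3)
m=(C[:,0]>85)&(C[:,0]<112)&(C[:,1]>50)&np.isfinite(t[:,0])
q=t[m&(t[:,2]>48)&(t[:,2]<62)]; print("tray",len(q),cv2.minAreaRect(q[:,:2].astype(np.float32)))
for nm,r in(("tape",(355,178,382,212)),("box",(215,290,278,352)),("vials",(192,258,236,302)),("spray",(145,225,205,272))):
    q=box(im,w,*r)[1]; q=q[(q[:,2]>10)]; print(nm,q.min(0).round(),q.max(0).round(), np.median(q,0).round())
for u,v in((345,227),(465,270),(490,285),(380,200)): print(u,v,w[v,u].round())
```

```text
tab [ 4.979e+02  2.060e+02 -1.000e-01]
tab [335.9 583.3   1.1]
tab [5.739e+02 1.385e+02 5.000e-01]
top key 101 [503.  445.9 140.5] [492. 434. 122.] [515. 461. 147.]
slot 149 [542.4 388.2 123. ] ((538.0518188476562, 396.7402648925781), (16.54985237121582, 100.61865997314453), 34.33112335205078)
scene key 102 [497.3 454.7 139.3] [489. 438. 125.] [508. 463. 146.]
slot 99 [541.4 387.6 124.3] ((540.7824096679688, 387.04449462890625), (11.633482933044434, 76.53781127929688), 29.64937973022461)
deck 2801 5325 [546.2 390.1 127.1] [-0.376 -0.198  0.905] tilt 25.13276594404317 yaw 27.780714929783354
top lid 1573 [143. 147. 149. 151. 199.]
130 1298 ((446.28656005859375, 334.23419189453125), (91.28162384033203, 90.68368530273438), 5.285357475280762) ((446.44482421875, 334.5419006347656), 46.978355407714844) [443.  334.2 147.7] angle long
182 261 ((447.1119384765625, 334.8742980957031), (12.430261611938477, 81.30183410644531), 20.909711837768555) ((446.14996337890625, 334.5067443847656), 40.668792724609375) [446.2 334.8 194.7] angle long
scene lid 1072 [138. 146. 151. 158. 199.]
130 837 ((436.501953125, 340.6540832519531), (90.88911437988281, 79.84660339355469), 80.84016418457031) ((439.35467529296875, 340.10211181640625), 46.08225631713867) [430.3 347.8 148. ] angle long
182 154 ((442.1560363769531, 340.94207763671875), (10.271873474121094, 79.61100006103516), 20.139482498168945) ((439.7539367675781, 340.0611572265625), 39.81889724731445) [438.6 346.1 193.5] angle long
tray 28 ((528.8629760742188, 7.58465576171875), (113.2279052734375, 209.02322387695312), 29.226242065429688)
tape [653. 189.  10.] [720. 242.  53.] [676. 217.  45.]
box [293. 418.  10.] [424. 544.  92.] [362. 477.  23.]
vials [416. 520.  10.] [499. 615.  97.] [458. 569.  45.]
spray [450. 574.  10.] [573. 728. 235.] [494. 618. 139.]
345 227 [597. 269.   0.]
465 270 [498.   8.  75.]
490 285 [462. -30. 119.]
380 200 [670. 189.  -0.]
```

```bash
cat >> h.py <<'E'
def plan(*wps):
    "each wp: (pos, yaw_deg, tilt_deg): offset from the present pose, tool axes"
    s=sensors.sense(); p0=s["eef_pos"]; R0=R.from_euler("xyz",s["tcp_rot"])
    print("t",s["clock"],"p",p0.round(1),"rpy",s["tcp_rot"].round(3),"F",s["contact_force"].round(1),"q",s["qpos"].round(2),"op",round(s["opening"],3))
    for pos,yaw,tilt in wps:
        # tool down with heading yaw, then tilted about tool x so that the tool leans towards -(pump x)
        Rt=R.from_euler("z",yaw,degrees=True)*R.from_euler("x",180,degrees=True)*R.from_euler("x",tilt,degrees=True)
        d=R0.inv()*Rt
        print(pos,"turn",d.as_rotvec().round(3).tolist(),"shift",(R0.inv().apply(np.array(pos)-p0)/1000).round(4).tolist())
E
python3 - <<'E'
from h import *
# check tilt sign: want tool z = -U
th=29; Rp=R.from_euler("z",th,degrees=True); print((-Rp.apply([-.423,0,.906])).round(3))
for t in(25,-25): print(t,(R.from_euler("z",th+90,degrees=True)*R.from_euler("x",180+t,degrees=True)).as_matrix()[:,2].round(3))
plan(((420,-100,330),68,0),((446.5,335,300),110.7,0),((446.5,335,173),110.7,0))
f=np.load("top0.npz"); im,w=f["im"],f["w"]
m=(w[...,2]>51)&(w[...,2]<61); m[:195]=0;m[315:]=0;m[:,:395]=0;m[:,525:]=0
q=w[m]; print(len(q),cv2.minAreaRect(q[:,:2].astype(np.float32)))
v,u=np.where(m); print(im[m].mean(0)); 
h=cv2.cvtColor(im,cv2.COLOR_RGB2HSV); print(h[255,450],h[225,440])
m2=(h[...,0]>85)&(h[...,0]<112)&(h[...,1]>h[...,0]*0+40)&(w[...,2]<64); m2[:195]=0;m2[315:]=0;m2[:,:395]=0;m2[:,525:]=0
q=w[m2&(w[...,2]>25)];print(len(q),cv2.minAreaRect(q[:,:2].astype(np.float32)))
q=w[m2&(w[...,2]<8)&(w[...,2]>-3)];print(len(q),cv2.minAreaRect(q[:,:2].astype(np.float32)),np.median(q,0))
E
```

```text
[ 0.37   0.205 -0.906]
25 [-0.37  -0.205 -0.906]
-25 [ 0.37   0.205 -0.906]
t 0.1 p [ 274.9 -560.8  230.7] rpy [-3.14   0.     0.456] F [-0.1 -0.2  0.4] q [-1.12  0.35  1.63 -0.    1.16 -0.  ] op 0.999
(420, -100, 330) turn [-0.001, -0.0, -0.731] shift [0.3331, -0.35, -0.0989]
(446.5, 335, 300) turn [-0.001, -0.001, -1.476] shift [0.5484, -0.7289, -0.0685]
(446.5, 335, 173) turn [-0.001, -0.001, -1.476] shift [0.5484, -0.7288, 0.0585]
853 ((538.7186279296875, 11.134033203125), (152.338134765625, 206.2550811767578), 34.50632095336914)
[129.99765533 144.39038687 147.35638921]
[ 40  10 146] [140   7 117]
253 ((563.560302734375, 29.625198364257812), (213.6775360107422, 203.3927459716797), 34.253353118896484)
464 ((532.4293823242188, 9.4793701171875), (137.9895782470703, 179.25827026367188), 35.731666564941406) [533.61742467   5.03118869   2.07542922]
```

Careful with the scale: shifts go in shares of 0.6 m and turns go in shares of pi rad. That gives: -0.35 m / 0.6 = -0.5833, 0.333 m / 0.6 = 0.555, -0.731 rad / 3.1416 = -0.2327.

Call:
move_arm --pt "0 0 -0.0286 0.07 -0.0733 -0.0833 0.085" --pt "0 0 -0.0573 0.1383 -0.1467 -0.165 0.085" --pt "0 0 -0.0859 0.2083 -0.2183 -0.165 0.085" --pt "0 0 -0.1146 0.2767 -0.2917 -0.165 0.085" --pt "0 0 -0.1432 0.3467 -0.365 -0.165 0.085" --pt "0 0 -0.1751 0.4167 -0.4367 -0.165 0.085" --pt "0 0 -0.2037 0.485 -0.51 -0.165 0.085" --pt "0 0 -0.2327 0.555 -0.5833 -0.165 0.085"

```text
clock: 1.1
eef_pos: [416.2, -111.0, 330.3]
tcp_rot: [3.141, -0.0, 1.189]
contact_force: [1.1, 0.3, 0.6]
opening: 0.994
grasp_force: 0.0
```

Run:
```python
from h import *
plan(((446.5,335,300),110.7,0),((446.5,335,173),110.7,0))
```

```text
t 1.1 p [ 416.2 -111.   330.3] rpy [ 3.141 -0.     1.189] F [1.1 0.3 0.6] q [-0.26 -0.05  1.89  0.    1.3   0.12] op 0.994
(446.5, 335, 300) turn [0.0, 0.0, -0.743] shift [0.4252, -0.1378, 0.0303]
(446.5, 335, 173) turn [0.0, 0.0, -0.743] shift [0.4252, -0.1379, 0.1573]
```

Scaled: 0.415 m / 0.6 = 0.6917, -0.12 m / 0.6 = -0.2, -0.743 rad / 3.1416 = -0.2365.

Call:
move_arm --pt "0 0 -0.0318 0.0883 -0.0283 0 0.085" --pt "0 0 -0.0637 0.175 -0.0567 0 0.085" --pt "0 0 -0.0955 0.2633 -0.085 0 0.085" --pt "0 0 -0.1273 0.35 -0.1133 0 0.085" --pt "0 0 -0.1592 0.4383 -0.1417 0 0.085" --pt "0 0 -0.191 0.525 -0.17 0.0167 0.085" --pt "0 0 -0.2228 0.6133 -0.2 0.0333 0.085" --pt "0 0 -0.2365 0.6917 -0.2233 0.05 0.085"

```text
clock: 2.1
eef_pos: [446.9, 324.1, 299.7]
tcp_rot: [-3.141, 0.0, 1.933]
contact_force: [0.8, -0.1, 0.6]
opening: 0.996
grasp_force: 0.0
```

Call:
move_arm --pt "0 0 0 0 0 0 0.07" --pt "0 0 0 0 0 0 0.06"

```text
clock: 2.35
eef_pos: [447.0, 321.6, 299.9]
tcp_rot: [-3.14, 0.001, 1.93]
contact_force: [-0.7, 0.2, -0.2]
opening: 0.703
grasp_force: 0.0
```

Run:
```python
from h import *
plan(((446.5,335,173),110.7,0))
```

```text
t 2.35 p [447.  321.6 299.9] rpy [-3.14e+00  1.00e-03  1.93e+00] F [-0.7  0.2 -0.2] q [ 0.62  0.18  1.71 -0.    1.25  0.26] op 0.703
(446.5, 335, 173) turn [-0.001, 0.001, -0.002] shift [0.0128, 0.0045, 0.1269]
```

Call:
move_arm --pt "0 0 0 0.0217 0.0075 0.05 0.06" --pt "0 0 0 0.0217 0.0075 0.1 0.06" --pt "0 0 0 0.0217 0.0075 0.15 0.06" --pt "0 0 0 0.0217 0.0075 0.1917 0.06" --pt "0 0 0 0.0217 0.0075 0.2117 0.06" --pt "0 0 0 0.0217 0.0075 0.2117 0.06"

```text
clock: 3.1
eef_pos: [447.0, 334.9, 173.2]
tcp_rot: [-3.141, 0.0, 1.929]
contact_force: [0.2, 0.2, 0.2]
opening: 0.702
grasp_force: 0.0
```

Call:
move_arm --pt "0 0 0 0 0 0 0.03" --pt "0 0 0 0 0 0 0.02" --pt "0 0 0 0 0 0 0.0" --pt "0 0 0 0 0 0 0.0" --pt "0 0 0 0 0 0 0.0" --pt "0 0 0 0 0 0 0.0" --grip_force 40

```text
clock: 3.85
eef_pos: [447.2, 336.1, 174.1]
tcp_rot: [3.141, -0.0, 1.93]
contact_force: [-1.5, -0.5, 6.8]
opening: 0.124
grasp_force: 38.9
```

Run:
```python
from h import *
plan(((446.5,335,233),110.7,0),((519.5,192.5,233),110.7,0),((519.5,192.5,154),110.7,0))
```

```text
t 3.85 p [447.2 336.1 174.1] rpy [ 3.141 -0.     1.93 ] F [-1.5 -0.5  6.8] q [0.64 0.31 1.83 0.   1.   0.28] op 0.124
(446.5, 335, 233) turn [0.001, -0.0, -0.002] shift [-0.0008, -0.001, -0.0589]
(519.5, 192.5, 233) turn [0.001, -0.0, -0.002] shift [-0.1598, 0.0173, -0.059]
(519.5, 192.5, 154) turn [0.001, -0.0, -0.002] shift [-0.1599, 0.0172, 0.02]
```

Scaled: -0.06 m / 0.6 = -0.1, -0.02 m / 0.6 = -0.0333.

Call:
move_arm --pt "0 0 0 0 0 -0.0133 0.0" --pt "0 0 0 0 0 -0.0333 0.0" --pt "0 0 0 0 0 -0.0583 0.0" --pt "0 0 0 0 0 -0.0833 0.0" --pt "0 0 0 0 0 -0.1 0.0" --pt "0 0 0 0 0 -0.1 0.0"

```text
clock: 4.6
eef_pos: [447.4, 336.1, 234.4]
tcp_rot: [3.14, -0.001, 1.93]
contact_force: [-0.9, 0.3, -2.7]
opening: 0.119
grasp_force: 39.1
```

Scaled: -0.16 m / 0.6 = -0.2667, 0.001 m / 0.6 = 0.0017.

Call:
move_arm --pt "0 0 0 -0.025 0 0 0.0" --pt "0 0 0 -0.0583 0.0017 0 0.0" --pt "0 0 0 -0.1 0.0067 0 0.0" --pt "0 0 0 -0.15 0.0133 0 0.0" --pt "0 0 0 -0.2 0.02 0 0.0" --pt "0 0 0 -0.2417 0.0267 0 0.0" --pt "0 0 0 -0.2667 0.03 0 0.0" --pt "0 0 0 -0.2667 0.03 0 0.0"

```text
clock: 5.6
eef_pos: [520.3, 191.0, 233.0]
tcp_rot: [-3.141, 0.0, 1.928]
contact_force: [-0.5, 0.6, -2.4]
opening: 0.123
grasp_force: 39.1
```

Scaled: 0.075 m / 0.6 = 0.125, 0.073 m / 0.6 = 0.1217.

Call:
move_arm --pt "0 0 0 0 0 0.025 0.0" --pt "0 0 0 0 0 0.0583 0.0" --pt "0 0 0 0 0 0.0917 0.0" --pt "0 0 0 0 0 0.1117 0.0" --pt "0 0 0 0 0 0.1217 0.0" --pt "0 0 0 0 0 0.125 0.0"

```text
clock: 6.35
eef_pos: [520.0, 192.5, 158.1]
tcp_rot: [-3.141, -0.0, 1.93]
contact_force: [-0.4, 0.2, -3.3]
opening: 0.125
grasp_force: 39.1
```

Run:
```python
from h import *
plan(((519.5,192.5,154),110.7,0))
im,d,w=cloud("scene"); cv2.imwrite("pics/s1.png",im[...,::-1])
```

```text
t 6.35 p [520.  192.5 158.1] rpy [-3.141 -0.     1.93 ] F [-0.4  0.2 -3.3] q [ 0.35  0.33  1.85  0.    0.96 -0.01] op 0.125
(519.5, 192.5, 154) turn [-0.0, -0.0, -0.002] shift [0.0001, -0.0005, 0.0041]
```

View pics/s1.png

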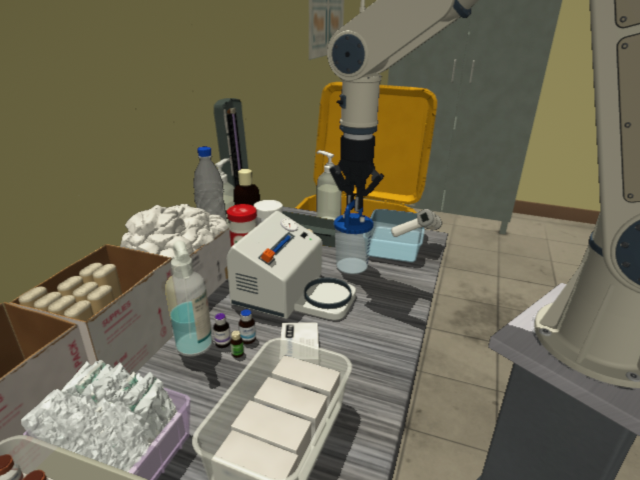

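The canister hangs upright at (352,245), clear of stand and tray; now the last few millimetres down.

Call:
move_arm --pt "0 0 0 0 0 0.0033 0.0" --pt "0 0 0 0 0 0.005 0.0" --pt "0 0 0 0 0 0.0067 0.0" --pt "0 0 0 0 0 0.0083 0.0" --pt "0 0 0 0 0 0.0083 0.0"

```text
clock: 7.02
eef_pos: [520.6, 192.5, 154.2]
tcp_rot: [3.14, 0.0, 1.93]
contact_force: [-1.8, -0.7, 4.6]
opening: 0.123
grasp_force: 39.8
```

Scaled: -0.15 m / 0.6 = -0.25, -0.13 m / 0.6 = -0.2167.

Call:
move_arm --pt "0 0 0 0 0 0 0.03" --pt "0 0 0 0 0 0 0.05" --pt "0 0 0 0 0 0 0.06" --pt "0 0 0 0 0 0 0.06" --pt "0 0 0 0 0 -0.05 0.06" --pt "0 0 0 0 0 -0.1333 0.06" --pt "0 0 0 0 0 -0.2167 0.04" --pt "0 0 0 0 0 -0.25 0.02"

```text
clock: 8.02
eef_pos: [521.1, 192.7, 306.6]
tcp_rot: [3.137, 0.0, 1.93]
contact_force: [0.2, -0.2, -1.5]
opening: 0.284
grasp_force: 0.0
```

Run:
```python
from h import *
Rp=R.from_euler("z",29,degrees=True); U=Rp.apply([-.423,0,.906]); k=np.array([502,446.5,141])
plan((k+[0,0,160],119,-25),(k+80*U,119,-25),(k+12*U,119,-25))
im,d,w=cloud("top"); 
# refine slot & deck with arm in view of nothing? print lid check
h=cv2.cvtColor(im,cv2.COLOR_RGB2HSV); m=cv2.inRange(h,(98,130,40),(125,255,255))>0
m&=(w[...,2]>118)&(w[...,2]<140)&(w[...,1]<260)&(w[...,1]>130); q=w[m]; print(len(q),cv2.minEnclosingCircle(q[:,:2].astype(np.float32)) if len(q) else 0)
```

```text
t 8.025 p [521.1 192.7 306.6] rpy [3.137 0.    1.93 ] F [ 0.2 -0.2 -1.5] q [ 0.35  0.18  1.7   0.    1.26 -0.01] op 0.284
[502.  446.5 301. ] turn [-0.431, 0.032, -0.145] shift [0.2443, 0.0712, 0.006]
[472.40286911 430.09404245 213.48      ] turn [-0.431, 0.032, -0.145] shift [0.2394, 0.0374, 0.0933]
[497.56043037 444.03910637 151.872     ] turn [-0.431, 0.032, -0.145] shift [0.2436, 0.0655, 0.1551]
1170 ((519.5125122070312, 191.26548767089844), 46.633705139160156)
```

Scaled: 0.239 m / 0.6 = 0.3983, 0.01 m / 0.6 = 0.0167, -0.431 rad / 3.1416 = -0.1372.

Call:
move_arm --pt "-0.0159 0 -0.0064 0.0667 0.01 0 0.0" --pt "-0.035 0.0032 -0.0127 0.1333 0.02 0 0.0" --pt "-0.0573 0.0041 -0.0191 0.2 0.0317 0 0.0" --pt "-0.0796 0.0064 -0.0255 0.2667 0.0417 0.0167 0.0" --pt "-0.1019 0.008 -0.035 0.3333 0.0517 0.05 0.0" --pt "-0.1241 0.0095 -0.0414 0.38 0.06 0.1 0.0" --pt "-0.1372 0.0102 -0.0462 0.3983 0.0617 0.1417 0.0" --pt "-0.1372 0.0102 -0.0462 0.3983 0.0617 0.1417 0.0"

```text
clock: 9.07
eef_pos: [468.4, 428.0, 215.0]
tcp_rot: [2.716, 0.002, 2.079]
contact_force: [0.4, -0.3, 0.5]
opening: -0.0
grasp_force: 0.0
```

Call:
move_arm --pt "0 0 0 0 0 0 0.0" --pt "0 0 0 0 0 0 0.0"

```text
clock: 9.32
eef_pos: [471.8, 429.2, 219.8]
tcp_rot: [2.708, -0.001, 2.076]
contact_force: [-0.3, 0.5, -0.3]
opening: 0.002
grasp_force: 0.0
```

Run:
```python
from h import *
Rp=R.from_euler("z",29,degrees=True); U=Rp.apply([-.423,0,.906]); k=np.array([502,446.5,141])
plan((k+8*U,119,-25),(k,119,-25))
```

```text
t 9.325 p [471.8 429.2 219.8] rpy [ 2.708e+00 -1.000e-03  2.076e+00] F [-0.3  0.5 -0.3] q [ 0.8   0.21  1.94 -0.22  0.59  0.46] op 0.002
[499.04028691 444.85940425 148.248     ] turn [-0.003, -0.0, -0.001] shift [0.0005, -0.0015, 0.0781]
[502.  446.5 141. ] turn [-0.003, -0.0, -0.001] shift [0.0005, -0.0015, 0.0861]
```

Scaled: 0.078 m / 0.6 = 0.13, -0.0015 m / 0.6 = -0.0025.

Call:
move_arm --pt "0 0 0 0.0008 -0.0025 0.0333 0.0" --pt "0 0 0 0.0008 -0.0025 0.0667 0.0" --pt "0 0 0 0.0008 -0.0025 0.0967 0.0" --pt "0 0 0 0.0008 -0.0025 0.1167 0.0" --pt "0 0 0 0.0008 -0.0025 0.1267 0.0" --pt "0 0 0 0.0008 -0.0025 0.13 0.0" --pt "0 0 0 0.0008 -0.0025 0.13 0.0"

```text
clock: 10.2
eef_pos: [497.8, 444.8, 147.0]
tcp_rot: [2.71, -0.0, 2.077]
contact_force: [-0.4, 0.4, 0.2]
opening: -0.004
grasp_force: 0.0
```

Scaled: 0.012 m / 0.6 = 0.02, 0.004 m / 0.6 = 0.0067.

Call:
move_arm --pt "0 0 0 0 0 0.0033 0.0" --pt "0 0 0 0 0 0.0067 0.0" --pt "0 0 0 0 0 0.01 0.0" --pt "0 0 0 0 0 0.0133 0.0" --pt "0 0 0 0 0 0.0167 0.0" --pt "0 0 0 0 0 0.02 0.0"

```text
clock: 10.95
eef_pos: [502.3, 447.2, 136.0]
tcp_rot: [2.71, -0.0, 2.077]
contact_force: [-2.7, -2.0, 5.3]
opening: -0.002
grasp_force: 2.9
```

Scaled: 0.0055 m / 0.6 = 0.0092, 0.0045 m / 0.6 = 0.0075.

Call:
move_arm --pt "0 0 0 0 0 0.0025 0.0" --pt "0 0 0 0 0 0.005 0.0" --pt "0 0 0 0 0 0.0075 0.0" --pt "0 0 0 0 0 0.0092 0.0"

```text
clock: 11.45
eef_pos: [504.4, 448.3, 130.9]
tcp_rot: [2.71, -0.0, 2.077]
contact_force: [-1.7, -2.6, 5.6]
opening: -0.001
grasp_force: 2.8
```

Scaled: 0.002 m / 0.6 = 0.0033, 0.001 m / 0.6 = 0.0017.

Call:
move_arm --pt "0 0 0 0 0 0.0017 0.0" --pt "0 0 0 0 0 0.0025 0.0" --pt "0 0 0 0 0 0.0033 0.0"

```text
clock: 11.82
eef_pos: [505.1, 448.7, 129.2]
tcp_rot: [2.71, -0.0, 2.077]
contact_force: [-1.9, -2.8, 4.3]
opening: 0.0
grasp_force: 2.8
```

Scaled: 0.001 m / 0.6 = 0.0017, 0.0005 m / 0.6 = 0.0008.

Call:
move_arm --pt "0 0 0 0 0 0.0008 0.0" --pt "0 0 0 0 0 0.0017 0.0"

```text
clock: 12.08
eef_pos: [505.3, 448.8, 128.8]
tcp_rot: [2.709, -0.0, 2.077]
contact_force: [-9.5, -6.5, 17.0]
opening: 0.002
grasp_force: 9.8
```

Scaled: 0.0001 m / 0.6 = 0.0002.

Call:
move_arm --pt "0 0 0 0 0 0.0002 0.0" --pt "0 0 0 0 0 0.0002 0.0"

```text
clock: 12.32
eef_pos: [505.3, 448.8, 128.8]
tcp_rot: [2.709, -0.0, 2.077]
contact_force: [-7.6, -5.0, 12.3]
opening: 0.003
grasp_force: 7.7
```

Scaled: -0.2 m / 0.6 = -0.3333, -0.16 m / 0.6 = -0.2667.

Call:
move_arm --pt "0 0 0 0 0 -0.0167 0.0" --pt "0 0 0 0 0 -0.0833 0.0" --pt "0 0 0 0 0 -0.1667 0.02" --pt "0 0 0 -0.0833 -0.0833 -0.2333 0.03" --pt "0 0 0 -0.1667 -0.1667 -0.2333 0.03" --pt "0 0 0 -0.2667 -0.2667 -0.2333 0.03" --pt "0 0 0 -0.3333 -0.3333 -0.2333 0.03"

```text
clock: 13.2
eef_pos: [400.7, 194.7, 183.3]
tcp_rot: [2.708, 0.0, 2.078]
contact_force: [1.4, -0.8, -0.2]
opening: 0.353
grasp_force: 0.0
```

Run:
```python
from h import *
im,d,w=cloud("top"); ims,ds,ws=cloud("scene"); np.savez("t2.npz",im=im,w=w,ims=ims,ws=ws)
a=cv2.resize(im[190:290,230:350],None,fx=4,fy=4,interpolation=2); b=cv2.resize(ims[210:310,225:345],None,fx=3.3,fy=4,interpolation=2)
cv2.imwrite("pics/c2.png",np.hstack([cv2.resize(a,(400,400)),cv2.resize(b,(400,400))])[...,::-1])
print(sensors.sense()["eef_pos"])
Rp=R.from_euler("z",29,degrees=True); U=Rp.apply([-.423,0,.906]);X=Rp.apply([.906,0,.423]);Y=Rp.apply([0,1,0])
S=np.array([542,388,125])
for nm,i,ww in(("top",im,w),("scene",ims,ws)):
    L=np.stack([(ww-S)@X,(ww-S)@Y,(ww-S)@U],-1)
    m=(abs(L[...,0])<25)&(abs(L[...,1])<50)
    h=cv2.cvtColor(i,cv2.COLOR_RGB2HSV)
    for z0,z1 in((-4,3),(7,20)):
        q=L[m&(L[...,2]>z0)&(L[...,2]<z1)]; 
        print(nm,z0,len(q),np.percentile(q,[2,50,98],axis=0).round(1).tolist())
    q=L[m&(cv2.inRange(h,(95,100,40),(125,255,255))>0)]; print("blue",len(q),np.percentile(q,[2,50,98],axis=0).round(1).tolist())
    # deck level
    m2=(abs(L[...,1])<40)&(L[...,0]>15)&(L[...,0]<45); print("deck",np.nanmedian(L[m2][:,2]))
    mk=cv2.inRange(h,(3,150,120),(18,255,255))>0; q=L[mk&(abs(L[...,0])<40)&(L[...,1]>40)&(L[...,1]<100)]; print("key",np.percentile(q,[2,50,98],axis=0).round(1).tolist())
```

```text
[397.71294248 190.82424726 180.56369208]
top -4 863 [[-24.3, -47.7, -3.3], [4.4, 2.8, -0.1], [24.0, 48.4, 2.8]]
top 7 163 [[-3.9, -41.7, 7.8], [0.5, -3.4, 12.4], [4.5, 34.9, 16.0]]
blue 202 [[-7.2, -39.2, -12.8], [0.4, -0.9, 11.8], [4.7, 36.2, 15.8]]
deck -0.15161170985054886
key [[-8.5, 59.9, -1.5], [0.5, 70.2, 2.9], [9.3, 79.8, 6.6]]
scene -4 457 [[-24.5, -46.7, -1.6], [-2.8, 7.6, 1.4], [24.4, 49.0, 2.9]]
scene 7 109 [[-3.8, -38.1, 7.3], [-0.4, 5.7, 13.8], [4.6, 40.5, 16.1]]
blue 116 [[-4.0, -37.0, -0.0], [-1.0, 9.3, 13.4], [3.3, 41.6, 15.9]]
deck 1.539965690066984
key [[-9.3, 65.1, 1.3], [-0.8, 74.7, 4.7], [8.0, 83.6, 6.7]]
```

View pics/c2.png

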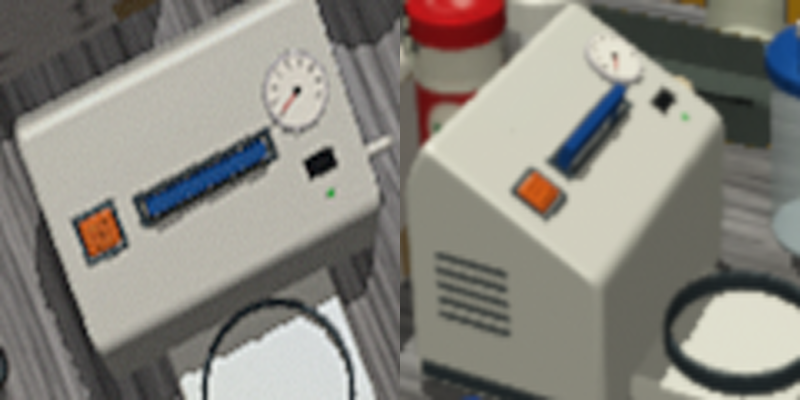

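The filter edge stands proud: crops show it from (140,205) to (270,150) left and (560,165)–(625,95) right, key flush and home.

Run:
```python
from h import *
f=np.load("t2.npz"); Rp=R.from_euler("z",29,degrees=True); U=Rp.apply([-.423,0,.906]);X=Rp.apply([.906,0,.423]);Y=Rp.apply([0,1,0]); S=np.array([542,388,125])
for a,b in(("im","w"),("ims","ws")):
    L=np.stack([(f[b]-S)@v for v in(X,Y,U)],-1); m=(abs(L[...,0])<8)&(abs(L[...,1])<38)&(L[...,2]>10)&(L[...,2]<17)
    m&=cv2.inRange(cv2.cvtColor(f[a],cv2.COLOR_RGB2HSV),(95,100,40),(125,255,255))>0
    q=L[m]; p=np.polyfit(q[:,1],q[:,0],1); print(len(q),p,"deg",np.degrees(np.arctan(p[0]*1.0)))
E0=S+.3*X
plan((E0+80*U,119,-25),(E0+30*U,119,-25),(E0+2*U,119,-25))
```

```text
135 [0.01871569 0.41571026] deg 1.0722048849272818
73 [ 0.00835128 -0.63334643] deg 0.4784820306441274
t 13.3 p [397.7 190.8 180.6] rpy [2.716 0.    2.074] F [ 0.5 -0.4  1.4] q [ 0.42 -0.06  2.35  0.09  0.43 -0.16] op 0.353
[512.64059075 371.72581371 197.6069    ] turn [-0.01, 0.001, -0.003] shift [0.103, 0.1782, 0.0621]
[531.13879755 381.97953717 152.3069    ] turn [-0.01, 0.001, -0.003] shift [0.1031, 0.1787, 0.1121]
[541.49779336 387.72162232 126.9389    ] turn [-0.01, 0.001, -0.003] shift [0.1031, 0.179, 0.1401]
```

Scaled: 0.178 m / 0.6 = 0.2967, 0.062 m / 0.6 = 0.1033, -0.01 rad / 3.1416 = -0.0032.

Call:
move_arm --pt "0 0 0 0.0333 0.05 0 0.03" --pt "0 0 0 0.0667 0.1167 0.0167 0.03" --pt "0 0 0 0.1 0.1833 0.0333 0.03" --pt "0 0 0 0.1417 0.25 0.0583 0.03" --pt "0 0 0 0.1667 0.2833 0.0833 0.03" --pt "-0.0032 0 0.0032 0.1717 0.2967 0.1033 0.03" --pt "-0.0032 0 0.0032 0.1717 0.2967 0.1033 0.03" --pt "-0.0032 0 0.0032 0.1717 0.2967 0.1033 0.03"

```text
clock: 14.3
eef_pos: [514.9, 376.0, 201.2]
tcp_rot: [2.701, -0.004, 2.068]
contact_force: [-0.3, -0.1, 0.0]
opening: 0.354
grasp_force: 0.0
```

Run:
```python
from h import *
Rp=R.from_euler("z",28.3,degrees=True); U=Rp.apply([-.423,0,.906]);X=Rp.apply([.906,0,.423]); S=np.array([542,388,125])
E0=S+.2*X
plan((E0+30*U,118.3,-25),(E0+2*U,118.3,-25))
```

```text
t 14.3 p [514.9 376.  201.2] rpy [ 2.701 -0.004  2.068] F [-0.3 -0.1  0. ] q [ 0.66  0.22  1.97 -0.14  0.51  0.27] op 0.354
[530.98628488 382.06972541 152.2646    ] turn [0.004, -0.005, 0.001] shift [-0.0025, -0.0054, 0.0515]
[541.41465866 387.68482616 126.8966    ] turn [0.004, -0.005, 0.001] shift [-0.0027, -0.0055, 0.0795]
```

Scaled: 0.0515 m / 0.6 = 0.0858, -0.0055 m / 0.6 = -0.0092, -0.005 rad / 3.1416 = -0.0016.

Call:
move_arm --pt "0 0 0 -0.0017 -0.005 0.0167 0.03" --pt "0.0013 -0.0016 0 -0.0042 -0.0092 0.0417 0.03" --pt "0.0013 -0.0016 0 -0.0042 -0.0092 0.0667 0.03" --pt "0.0013 -0.0016 0 -0.0042 -0.0092 0.0833 0.03" --pt "0.0013 -0.0016 0 -0.0042 -0.0092 0.0858 0.03" --pt "0.0013 -0.0016 0 -0.0042 -0.0092 0.0858 0.03"

```text
clock: 15.05
eef_pos: [531.7, 383.2, 152.5]
tcp_rot: [2.704, 0.0, 2.066]
contact_force: [-0.3, 0.2, 0.7]
opening: 0.354
grasp_force: 0.0
```

Run:
```python
from h import *
Rp=R.from_euler("z",28.3,degrees=True); U=Rp.apply([-.423,0,.906]);X=Rp.apply([.906,0,.423]); S=np.array([542,388,125])
E0=S+.2*X
plan((E0+2*U,118.3,-25))
```

```text
t 15.05 p [531.7 383.2 152.5] rpy [2.704 0.    2.066] F [-0.3  0.2  0.7] q [ 0.66  0.32  1.97 -0.17  0.42  0.3 ] op 0.354
[541.41465866 387.68482616 126.8966    ] turn [0.001, -0.0, 0.001] shift [-0.0007, -0.0012, 0.0277]
```

Scaled: 0.0275 m / 0.6 = 0.0458, -0.0012 m / 0.6 = -0.002.

Call:
move_arm --pt "0 0 0 -0.0012 -0.002 0.0133 0.03" --pt "0 0 0 -0.0012 -0.002 0.0267 0.03" --pt "0 0 0 -0.0012 -0.002 0.0367 0.03" --pt "0 0 0 -0.0012 -0.002 0.0433 0.03" --pt "0 0 0 -0.0012 -0.002 0.0458 0.03" --pt "0 0 0 -0.0012 -0.002 0.0458 0.03"

```text
clock: 15.8
eef_pos: [541.3, 387.5, 127.1]
tcp_rot: [2.704, 0.0, 2.066]
contact_force: [-0.5, -0.9, 0.0]
opening: 0.356
grasp_force: 0.0
```

Call:
move_arm --pt "0 0 0 0 0 0 0.02" --pt "0 0 0 0 0 0 0.016" --pt "0 0 0 0 0 0 0.013" --pt "0 0 0 0 0 0 0.011" --grip_force 20

```text
clock: 16.3
eef_pos: [541.3, 387.6, 127.3]
tcp_rot: [2.704, 0.0, 2.066]
contact_force: [-0.1, 0.2, -1.4]
opening: 0.127
grasp_force: 0.0
```

Run:
```python
from h import *
Rp=R.from_euler("z",28.3,degrees=True); U=Rp.apply([-.423,0,.906]);X=Rp.apply([.906,0,.423]); S=np.array([542,388,125])
plan((S+.2*X+2*U,118.3,-25)); print(sensors.sense()["contact_force"]@X,sensors.sense()["grasp_force"])
```

```text
t 16.3 p [541.3 387.6 127.3] rpy [2.704 0.    2.066] F [-0.1  0.2 -1.4] q [ 0.65  0.37  1.97 -0.18  0.38  0.31] op 0.127
[541.41465866 387.68482616 126.8966    ] turn [0.001, -0.0, 0.001] shift [0.0, 0.0, 0.0004]
-0.5802329993958543 0.0
```

Call:
move_arm --pt "0 0 0 0 0 0 0.01" --pt "0 0 0 0 0 0 0.009" --pt "0 0 0 0 0 0 0.009"

```text
clock: 16.68
eef_pos: [540.7, 387.1, 126.7]
tcp_rot: [2.705, 0.0, 2.066]
contact_force: [-4.3, -2.7, 1.3]
opening: 0.104
grasp_force: 2.1
```

Call:
move_arm --pt "0 0 0 0 0 0 0.008" --pt "0 0 0 0 0 0 0.007" --pt "0 0 0 0 0 0 0.007"

```text
clock: 17.05
eef_pos: [540.3, 386.9, 126.5]
tcp_rot: [2.706, 0.0, 2.066]
contact_force: [-7.2, -2.8, 1.3]
opening: 0.082
grasp_force: 19.5
```

Run:
```python
from h import *
Rp=R.from_euler("z",28.3,degrees=True); X=Rp.apply([.906,0,.423]);U=Rp.apply([-.423,0,.906]); s=sensors.sense()
F=s["contact_force"]; print(F@X,F@Rp.apply([0,1,0]),F@U,s["grasp_force"],s["opening"]*85.4,s["eef_pos"],s["wrist_torque"])
```

```text
-6.400288811371598 0.9500730258392399 4.412945694787984 19.48032796382904 7.034348143600646 [540.29893554 386.88079311 126.53095076] [-0.39857811  1.13031942 -0.05584155]
```

Scaled: -0.0015 m / 0.6 = -0.0025, -0.001 m / 0.6 = -0.0017.

Call:
move_arm --pt "0 0 0 0 -0.0017 0 0.005" --pt "0 0 0 0 -0.0025 0 0.005" --pt "0 0 0 0 -0.0025 0 0.005" --grip_force 30

```text
clock: 17.42
eef_pos: [540.3, 386.8, 126.5]
tcp_rot: [2.704, 0.0, 2.066]
contact_force: [-0.3, -1.5, -1.5]
opening: 0.082
grasp_force: 30.0
```

```bash
cat > st.py <<'E'
from h import *
Rp=R.from_euler("z",28.3,degrees=True); X=Rp.apply([.906,0,.423]);U=Rp.apply([-.423,0,.906]);Y=Rp.apply([0,1,0]); s=sensors.sense()
F=s["contact_force"]; d=s["eef_pos"]-[542,388,125]
print("F XYU",(F@X).round(1),(F@Y).round(1),(F@U).round(1),"pos XYU",(d@X).round(1),(d@Y).round(1),(d@U).round(1),s["grasp_force"].round(1),s["opening"]*85.4,s["tcp_rot"],s["clock"])
E
python3 st.py
```

```text
Traceback (most recent call last):
  File "st.py", line 4, in <module>
    print("F XYU",(F@X).round(1),(F@Y).round(1),(F@U).round(1),"pos XYU",(d@X).round(1),(d@Y).round(1),(d@U).round(1),s["grasp_force"].round(1),s["opening"]*85.4,s["tcp_rot"],s["clock"])
                                                                                                                      ^^^^^^^^^^^^^^^^^^^^^^
AttributeError: 'float' object has no attribute 'round'
```

Side load is gone. Pull slowly along U.

Scaled: -0.012 m / 0.6 = -0.02, -0.008 m / 0.6 = -0.0133.

Call:
move_arm --pt "0 0 0 0 0 -0.0033 0.005" --pt "0 0 0 0 0 -0.0083 0.005" --pt "0 0 0 0 0 -0.0133 0.005" --pt "0 0 0 0 0 -0.02 0.005"

```text
clock: 17.92
eef_pos: [535.6, 384.5, 137.7]
tcp_rot: [2.704, 0.0, 2.066]
contact_force: [1.2, 1.1, -4.0]
opening: 0.08
grasp_force: 29.6
```

```bash
sed -i 's/s\["grasp_force"\].round(1)/s["grasp_force"]/' st.py; python3 st.py
```

```text
F XYU -0.3 0.4 -4.3 pos XYU -1.3 -0.0 14.6 29.571377635002136 6.830144936029722 [2.70366942e+00 7.51202316e-06 2.06596110e+00] 17.925
```

Call:
move_arm --pt "0 0 0 0 0 -0.0067 0.005" --pt "0 0 0 0 0 -0.015 0.005" --pt "0 0 0 0 0 -0.0233 0.005" --pt "0 0 0 0 0 -0.0317 0.005" --pt "0 0 0 0 0 -0.04 0.005" --pt "0 0 0 0 0 -0.0483 0.005" --pt "0 0 0 0 0 -0.0567 0.005"

```text
clock: 18.8
eef_pos: [522.8, 377.6, 168.6]
tcp_rot: [2.704, 0.0, 2.066]
contact_force: [0.5, 0.3, -5.0]
opening: 0.081
grasp_force: 29.6
```

```bash
python3 st.py
```

```text
F XYU -1.6 0.0 -4.8 pos XYU -1.3 -0.1 48.7 29.63096022605896 6.956698549935112 [2.70370615e+00 8.95036183e-05 2.06593780e+00] 18.8
```

Scaled: -0.058 m / 0.6 = -0.0967, -0.05 m / 0.6 = -0.0833.

Call:
move_arm --pt "0 0 0 0 0 -0.0083 0.005" --pt "0 0 0 0 0 -0.02 0.005" --pt "0 0 0 0 0 -0.0317 0.005" --pt "0 0 0 0 0 -0.0433 0.005" --pt "0 0 0 0 0 -0.0567 0.005" --pt "0 0 0 0 0 -0.07 0.005" --pt "0 0 0 0 0 -0.0833 0.005" --pt "0 0 0 0 0 -0.0967 0.005"

```text
clock: 19.8
eef_pos: [501.1, 365.9, 221.3]
tcp_rot: [2.704, 0.0, 2.066]
contact_force: [-0.0, 0.4, -1.5]
opening: 0.083
grasp_force: 30.1
```

```bash
python3 st.py;  python3 - <<'E'
from h import *
im,d,w=cloud("scene"); cv2.imwrite("pics/s3.png",im[...,::-1])
im,d,w=cloud("top"); m=(w[...,2]>51)&(w[...,2]<61); m[:195]=0;m[315:]=0;m[:,:395]=0;m[:,525:]=0
q=w[m]; print(len(q),cv2.minAreaRect(q[:,:2].astype(np.float32)))
E
```

```text
F XYU -0.4 0.4 -1.4 pos XYU -1.4 -0.1 106.9 30.102163553237915 7.112217446913502 [2.70366538e+00 7.27714862e-05 2.06596918e+00] 19.8
852 ((538.8753662109375, 11.019439697265625), (152.5403594970703, 205.81207275390625), 34.41815185546875)
```

View pics/s3.png

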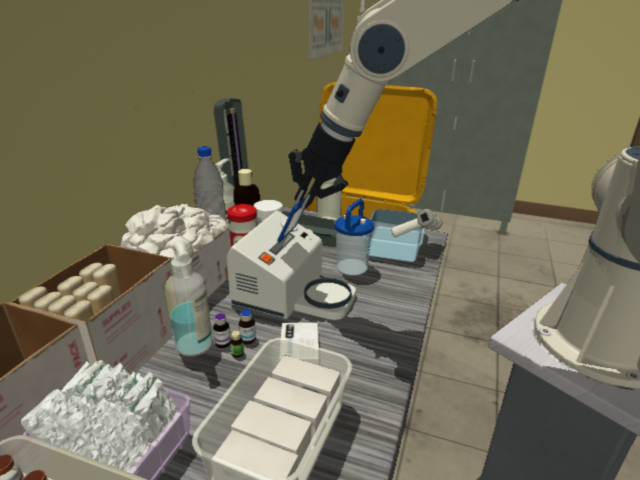

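The filter is clear of its slot, held at (297,215), and the canister stands at (352,240). Tray pose is unchanged; check the thermometer's inner end and plan the carry.

Run:
```python
from h import *
f=np.load("top0.npz"); w=f["w"]
c=np.array([538.,11.]); Rt=R.from_euler("z",34.4,degrees=True).as_matrix()[:2,:2]
L=np.dstack([(w[...,:2]-c)@Rt+[22,0],w[...,2]])
m=(L[...,2]>20)&(L[...,0]>-36)&(L[...,0]<78)&(abs(L[...,1])<80); q=L[m]; print(len(q)); 
for x in range(-35,80,10):
    g=q[(q[:,0]>=x)&(q[:,0]<x+10)]
    if len(g): print(x,len(g),np.percentile(g,[3,97],axis=0)[:,1:].round().tolist())
# tall things near the back of the tray
m=(L[...,2]>90)&(L[...,0]>90)&(L[...,0]<320)&(abs(L[...,1])<150); q=L[m]; print(len(q), q.min(0).round(),q.max(0).round())
plan(((487,359,310),118.3,-25),((575,36,310),124.4,12),((575,36,190),124.4,12),((574.5,36.3,80),124.4,12))
```

```text
410
-35 67 [[2.0, 74.0], [25.0, 109.0]]
-25 62 [[3.0, 67.0], [26.0, 87.0]]
-15 61 [[5.0, 62.0], [28.0, 81.0]]
-5 62 [[7.0, 57.0], [31.0, 76.0]]
5 61 [[9.0, 50.0], [33.0, 72.0]]
15 59 [[10.0, 48.0], [34.0, 68.0]]
25 30 [[12.0, 48.0], [31.0, 62.0]]
1372 [ 196. -103.   90.] [320. 145. 221.]
t 19.9 p [501.4 366.1 221.9] rpy [ 2.702 -0.     2.066] F [ 0.9  0.5 -1.5] q [ 0.67  0.17  1.98 -0.14  0.56  0.28] op 0.082
(487, 359, 310) turn [0.003, -0.001, 0.001] shift [0.0006, 0.0229, -0.0866]
(575, 36, 310) turn [0.648, 0.012, -0.106] shift [-0.3254, -0.0459, -0.119]
(575, 36, 190) turn [0.648, 0.012, -0.106] shift [-0.3255, -0.0969, -0.0104]
(574.5, 36.3, 80) turn [0.648, 0.012, -0.106] shift [-0.325, -0.144, 0.0891]
```

Scaled: -0.087 m / 0.6 = -0.145, -0.075 m / 0.6 = -0.125.

Call:
move_arm --pt "0 0 0 0 0 -0.025 0.005" --pt "0 0 0 0 0.005 -0.0667 0.005" --pt "0 0 0 0 0.0167 -0.1 0.005" --pt "0 0 0 0 0.0283 -0.125 0.005" --pt "0 0 0 0 0.0367 -0.145 0.005" --pt "0 0 0 0 0.0383 -0.145 0.005" --grip_force 40

```text
clock: 20.65
eef_pos: [487.5, 358.6, 310.4]
tcp_rot: [2.702, -0.0, 2.066]
contact_force: [-0.8, -0.5, -1.5]
opening: 0.078
grasp_force: 41.6
```

Run:
```python
from h import *
plan(((592.5,10,310),124.4,12))
```

```text
t 20.65 p [487.5 358.6 310.4] rpy [ 2.702 -0.     2.066] F [-0.8 -0.5 -1.5] q [ 0.67  0.05  1.91 -0.11  0.75  0.24] op 0.078
(592.5, 10, 310) turn [0.648, 0.012, -0.106] shift [-0.3566, -0.0665, -0.0309]
```

Scaled: -0.357 m / 0.6 = -0.595, -0.0665 m / 0.6 = -0.1108, 0.648 rad / 3.1416 = 0.2063.

Call:
move_arm --pt "0.0127 0 -0.0016 -0.0333 -0.0067 -0.0033 0.005" --pt "0.0382 0 -0.0064 -0.1 -0.0183 -0.0083 0.005" --pt "0.07 0.0016 -0.0111 -0.1917 -0.035 -0.0167 0.005" --pt "0.1019 0.0019 -0.0159 -0.2917 -0.0533 -0.025 0.005" --pt "0.1369 0.0025 -0.0223 -0.3917 -0.0733 -0.0333 0.005" --pt "0.1687 0.0032 -0.0271 -0.4917 -0.0917 -0.0417 0.005" --pt "0.1942 0.0038 -0.0318 -0.5667 -0.105 -0.05 0.005" --pt "0.2063 0.0038 -0.0337 -0.595 -0.1108 -0.0517 0.005"

```text
clock: 21.65
eef_pos: [592.9, 7.1, 307.7]
tcp_rot: [-2.927, -0.001, 2.169]
contact_force: [-0.2, 0.6, 0.1]
opening: 0.078
grasp_force: 41.6
```

Call:
move_arm --pt "0 0 0 0 0 0 0.005" --pt "0 0 0 0 0 0 0.005" --pt "0 0 0 0 0 0 0.005"

```text
clock: 22.02
eef_pos: [591.7, 10.6, 309.6]
tcp_rot: [-2.932, 0.0, 2.172]
contact_force: [-0.3, -0.3, -0.5]
opening: 0.081
grasp_force: 41.5
```

Run:
```python
from h import *
plan(((592.5,10,170),124.4,12),((592.5,10,92),124.4,12),((592.5,10,80),124.4,12))
im,d,w=cloud("top")
c=np.array([538.,11.]); Rt=R.from_euler("z",34.4,degrees=True).as_matrix()[:2,:2]
im2,d2,w2=cloud("scene"); cv2.imwrite("pics/b4.png",np.vstack([im[180:330,330:560],cv2.resize(im2[120:300,290:470],(230,200))])[...,::-1])
```

```text
t 22.025 p [591.7  10.6 309.6] rpy [-2.932  0.     2.172] F [-0.3 -0.3 -0.5] q [ 0.08  0.34  1.49 -0.11  1.49 -0.51] op 0.081
(592.5, 10, 170) turn [-0.0, 0.0, 0.001] shift [-0.0009, 0.0294, 0.1365]
(592.5, 10, 92) turn [-0.0, 0.0, 0.001] shift [-0.0009, 0.0456, 0.2128]
(592.5, 10, 80) turn [-0.0, 0.0, 0.001] shift [-0.0009, 0.0481, 0.2245]
```

View pics/b4.png

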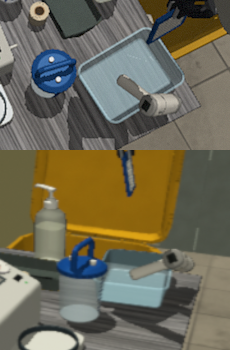

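The filter hangs above the tray's back right corner region ((165,25) top crop), canister upright. Descend.

Scaled: 0.1365 m / 0.6 = 0.2275, -0.001 m / 0.6 = -0.0017.

Call:
move_arm --pt "0 0 0 0 0.0083 0.0417 0.005" --pt "0 0 0 0 0.02 0.0917 0.005" --pt "0 0 0 0 0.0317 0.15 0.005" --pt "0 0 0 0 0.0433 0.2 0.005" --pt "0 0 0 -0.0017 0.0483 0.2275 0.005" --pt "0 0 0 -0.0017 0.0483 0.2275 0.005"

```text
clock: 22.88
eef_pos: [592.1, 8.5, 169.1]
tcp_rot: [-2.929, -0.001, 2.171]
contact_force: [-0.4, 0.2, -0.1]
opening: 0.077
grasp_force: 41.5
```

Run:
```python
from h import *
plan(((592.5,10,92),124.4,12),((592.5,10,80),124.4,12))
im,d,w=cloud("top"); c=np.array([538.,11.]); Rt=R.from_euler("z",34.4,degrees=True).as_matrix()[:2,:2]
L=np.dstack([(w[...,:2]-c)@Rt+[22,0],w[...,2]])
m=cv2.inRange(cv2.cvtColor(im,cv2.COLOR_RGB2HSV),(98,130,40),(125,255,255))>0
q=L[m&(abs(L[...,0]-50)<70)&(abs(L[...,1])<110)&(L[...,2]>62)]; print(len(q),np.percentile(q,[2,50,98],axis=0).round())
im2,d2,w2=cloud("scene"); cv2.imwrite("pics/b5.png",np.vstack([cv2.resize(im[180:330,370:560],(380,300)),cv2.resize(im2[160:280,320:470],(380,290))])[...,::-1])
```

```text
t 22.875 p [592.1   8.5 169.1] rpy [-2.929e+00 -1.000e-03  2.171e+00] F [-0.4  0.2 -0.1] q [ 0.07  0.46  1.63 -0.11  1.23 -0.48] op 0.077
(592.5, 10, 92) turn [-0.003, -0.001, -0.0] shift [0.001, 0.0174, 0.0752]
(592.5, 10, 80) turn [-0.003, -0.001, -0.0] shift [0.001, 0.0199, 0.0869]
148 [[ 47. -70.  96.]
 [ 64.  -4. 173.]
 [ 71.   5. 183.]]
```

View pics/b5.png

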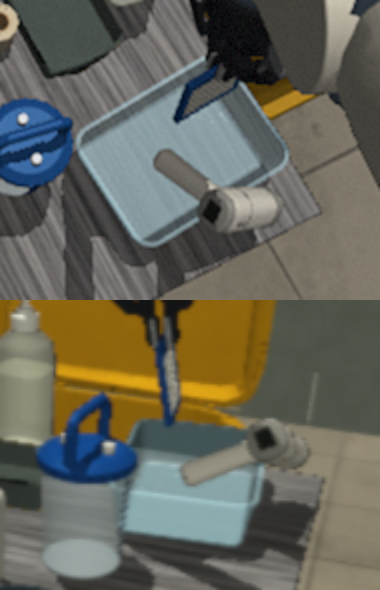

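The filter hangs over the tray's back right floor, clear of thermometer and walls.

Scaled: 0.075 m / 0.6 = 0.125, 0.07 m / 0.6 = 0.1167.

Call:
move_arm --pt "0 0 0 0 0.0067 0.0333 0.005" --pt "0 0 0 0.0017 0.015 0.0667 0.005" --pt "0 0 0 0.0017 0.0225 0.1 0.005" --pt "0 0 0 0.0017 0.0267 0.1167 0.005" --pt "0 0 0 0.0017 0.029 0.125 0.005" --pt "0 0 0 0.0017 0.029 0.125 0.005"

```text
clock: 23.72
eef_pos: [593.3, 10.0, 92.5]
tcp_rot: [-2.931, 0.0, 2.171]
contact_force: [-0.7, -0.1, -0.9]
opening: 0.079
grasp_force: 41.5
```

Scaled: 0.008 m / 0.6 = 0.0133, 0.006 m / 0.6 = 0.01.

Call:
move_arm --pt "0 0 0 0 0.001 0.005 0.005" --pt "0 0 0 0 0.002 0.01 0.005" --pt "0 0 0 0 0.0027 0.0133 0.005" --pt "0 0 0 0 0.0027 0.0133 0.005"

```text
clock: 24.22
eef_pos: [593.0, 9.9, 84.5]
tcp_rot: [-2.931, 0.0, 2.171]
contact_force: [-0.3, 0.3, -1.6]
opening: 0.083
grasp_force: 41.5
```

Scaled: 0.002 m / 0.6 = 0.0033, 0.001 m / 0.6 = 0.0017.

Call:
move_arm --pt "0 0 0 0 0.0003 0.0017 0.005" --pt "0 0 0 0 0.0007 0.0033 0.005" --pt "0 0 0 0 0.0007 0.0033 0.005"

```text
clock: 24.6
eef_pos: [593.0, 9.9, 82.4]
tcp_rot: [-2.931, 0.0, 2.171]
contact_force: [-0.3, 0.6, -0.7]
opening: 0.078
grasp_force: 41.5
```

Scaled: 0.002 m / 0.6 = 0.0033, 0.001 m / 0.6 = 0.0017.

Call:
move_arm --pt "0 0 0 0 0.0003 0.0017 0.005" --pt "0 0 0 0 0.0007 0.0033 0.005" --pt "0 0 0 0 0.0007 0.0033 0.005"

```text
clock: 24.98
eef_pos: [593.0, 9.8, 80.4]
tcp_rot: [-2.931, 0.0, 2.171]
contact_force: [0.1, -0.4, -1.3]
opening: 0.077
grasp_force: 41.5
```

Call:
move_arm --pt "0 0 0 0 0.0003 0.0017 0.005" --pt "0 0 0 0 0.0005 0.0025 0.005" --pt "0 0 0 0 0.0005 0.0025 0.005"

```text
clock: 25.35
eef_pos: [593.5, 9.9, 79.4]
tcp_rot: [-2.931, 0.001, 2.171]
contact_force: [0.1, -0.4, 4.6]
opening: 0.08
grasp_force: 42.3
```

Floor contact felt (about 5 N). Hold briefly, release, withdraw along the tool.

Scaled: -0.14 m / 0.6 = -0.2333, -0.09 m / 0.6 = -0.15.

Call:
move_arm --pt "0 0 0 0 0 0 0.005" --pt "0 0 0 0 0 0 0.012" --pt "0 0 0 0 0 0 0.02" --pt "0 0 0 0 0 0 0.03" --pt "0 0 0 0 0 -0.0167 0.03" --pt "0 0 0 0 0 -0.0667 0.03" --pt "0 0 0 0 0 -0.15 0.03" --pt "0 0 0 0 0 -0.2333 0.03"

```text
clock: 26.35
eef_pos: [617.3, 26.6, 217.8]
tcp_rot: [-2.931, 0.0, 2.171]
contact_force: [1.7, -0.5, -0.0]
opening: 0.349
grasp_force: 0.0
```

Scaled: -0.1 m / 0.6 = -0.1667, -0.05 m / 0.6 = -0.0833.

Call:
move_arm --pt "0 0 0 0 0 -0.0833 0.03" --pt "0 0 0 0 0 -0.1667 0.03" --pt "0 0 0 0 0 -0.1667 0.03" --pt "0 0 0 0 0 -0.1667 0.03"

```text
clock: 26.85
eef_pos: [634.1, 38.3, 313.5]
tcp_rot: [-2.931, 0.0, 2.171]
contact_force: [-0.0, 0.6, -0.4]
opening: 0.356
grasp_force: 0.0
```

Run:
```python
from h import *
im,d,w=cloud("top"); c=np.array([538.,11.]); Rt=R.from_euler("z",34.4,degrees=True).as_matrix()[:2,:2]
L=np.dstack([(w[...,:2]-c)@Rt+[22,0],w[...,2]])
m=cv2.inRange(cv2.cvtColor(im,cv2.COLOR_RGB2HSV),(98,130,40),(125,255,255))>0
q=L[m&(abs(L[...,0]-30)<90)&(abs(L[...,1])<110)&(L[...,2]<120)]; print(len(q),np.percentile(q,[2,50,98],axis=0).round())
m2=(w[...,2]>51)&(w[...,2]<61); m2[:195]=0;m2[315:]=0;m2[:,:395]=0;m2[:,525:]=0
print(cv2.minAreaRect(w[m2][:,:2].astype(np.float32)))
im2,d2,w2=cloud("scene"); cv2.imwrite("pics/b6.png",np.vstack([cv2.resize(im[170:330,330:560],(460,320)),cv2.resize(im2[160:280,320:470],(350,280)).__class__((280,460,3),np.uint8,np.ascontiguousarray(cv2.resize(im2[160:280,290:487],(460,280))))])[...,::-1])
print(sensors.sense())
```

```text
350 [[ 51. -72.   9.]
 [ 95. -30.  71.]
 [105.   5.  81.]]
((538.6918334960938, 11.434234619140625), (152.4568634033203, 205.732666015625), 34.57530975341797)
{'clock': 26.95, 'qpos': array([ 0.11084223,  0.41486082,  1.3794577 , -0.09865864,  1.53650776,
       -0.47640245]), 'qvel': array([-0.00218152,  0.00697835,  0.00061132, -0.00091299,  0.00079236,
        0.00031566]), 'joint_efforts': array([ 9.83619620e-02, -6.81840277e+01, -3.70769906e+01, -5.68446983e-01,
        1.11288954e+00, -2.18925475e-04]), 'eef_pos': array([633.5963249 ,  38.08356661, 312.33721167]), 'tcp_rot': array([-2.92863507e+00, -9.83926875e-04,  2.17068543e+00]), 'contact_force': array([ 0.03813379,  0.37003079, -0.13581588]), 'wrist_torque': array([ 0.06178886, -0.09174046,  0.04635533]), 'grasp_force': 0.0, 'opening': 0.34835602044717645}
```

View pics/b6.png

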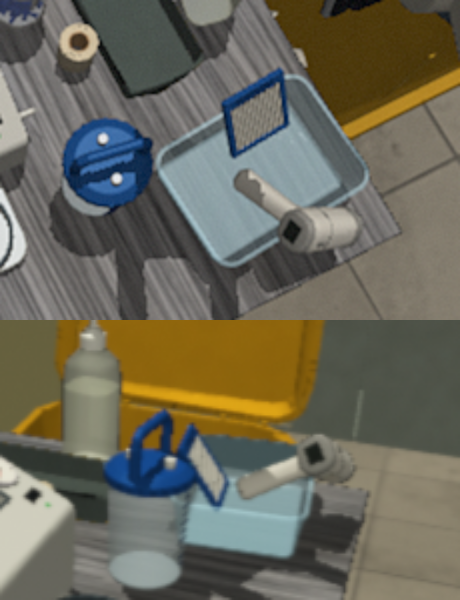

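The filter leans against the tray's back wall inside the tray ((255,115) top crop). Check rest and its centre.

Call:
move_arm --pt "0 0 0 0 0 0 0.03" --pt "0 0 0 0 0 0 0.03" --pt "0 0 0 0 0 0 0.03" --pt "0 0 0 0 0 0 0.03"

```text
clock: 27.45
eef_pos: [634.4, 38.2, 313.5]
tcp_rot: [-2.931, 0.0, 2.171]
contact_force: [-0.3, -0.3, -0.6]
opening: 0.352
grasp_force: 0.0
```

Run:
```python
from h import *
c=np.array([538.7,11.4]); Rt=R.from_euler("z",34.5,degrees=True).as_matrix()[:2,:2]
for n in("top","scene"):
    im,d,w=cloud(n); L=np.dstack([(w[...,:2]-c)@Rt+[22,0],w[...,2]])
    m=cv2.inRange(cv2.cvtColor(im,cv2.COLOR_RGB2HSV),(98,130,40),(125,255,255))>0
    q=L[m&(abs(L[...,0]-70)<50)&(abs(L[...,1])<90)&(L[...,2]<120)&(L[...,2]>0)]
    print(n,len(q),np.percentile(q,[2,50,98],axis=0).round(1).tolist())
    # frame's outer outline -> line of x against z
    p=np.polyfit(q[:,2],q[:,0],1); print("x at z=0,40,80:",np.polyval(p,[0,40,80]).round(1))
    rim=L[(L[...,2]>48)&(L[...,2]<62)&(abs(L[...,0]-90)<14)&(L[...,1]>20)&(L[...,1]<70)]; print("back rim x",np.percentile(rim[:,0],[3,50,97]).round(1))
```

```text
top 350 [[50.3, -72.0, 7.1], [94.5, -29.5, 71.0], [104.3, 4.9, 81.4]]
x at z=0,40,80: [ 45.   73.3 101.6]
back rim x [91.4 94.4 97.9]
scene 106 [[49.9, -63.9, 8.4], [94.0, -4.3, 71.4], [103.0, 9.5, 82.0]]
x at z=0,40,80: [ 47.1  73.7 100.3]Traceback (most recent call last):
  File "<stdin>", line 10, in <module>
    return _quantile_unchecked(
        a, q, axis, out, overwrite_input, method, keepdims, weights)
    return _ureduce(a,
                    func=_quantile_ureduce_func,
    ...<5 lines>...
                    overwrite_input=overwrite_input,
                    method=method)
    r = func(a, **kwargs)
    result = _quantile(arr,
                       quantiles=q,
    ...<2 lines>...
                       out=out,
                       weights=wgt)
    slices_having_nans = np.isnan(arr[-1, ...])
                                  ~~~^^^^^^^^^
IndexError: index -1 is out of bounds for axis 0 with size 0
```

```bash
python3 -c "
from rig import order; print(order.sign_off())"
```

```text
the job is handed in; nothing more can be done
None
```

I handed the job in at about 27.5 s on the robot's clock. The canister stands upright on the table beside the pump. The ejector key was pressed home with about 20 N, and the filter was drawn out with about 5 N of pull. It was let go only after it touched the tray's floor; it now rests leaning on the tray's back wall with its centre inside the tray. The tray has not moved; the sign-off gave no verdict.

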